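# Lock the refuse-chute hatch with its quarter-turn T-toggle

## Task

Lock the shut refuse hatch for the night with its T-toggle: take the toggle from its parking cup, feel its foot lengthwise through the slot in the flap and the loose keeper below, press down against the gasket, turn it a quarter turn so the foot lies across the slot, and ease off and let go so that it holds the flap down by itself. Feel for the slot lightly and never force it, for the sheet dents; leave the bowl, whisk, plate and canister where they are.

Things in the scene. Friction and masses are not known exactly. Their poses are not given: they have to be found in the camera images.
- toggle_grip (a point): Centre of the wing grip of the loose steel T-toggle (about 110 g), grasped here. Black wing 42 long (x) x 13 thick (y) x 33 high. Below it a neck 13 dia, then a collar disc 46 dia, 4 thick, its top 20.5 and underside 24.5 mm below this point; the collar comes to bear on the flap. z up at the start; x along wing and foot; a half turn makes no difference.
- toggle_foot (a point): Centre of the flat underside of the toggle's cross foot, 45.5 mm straight below toggle_grip. Foot 28 long (x) x 8 wide (y) x 7 high, square edges, parallel to the wing; above it a shank 7.6 dia runs 14 up to the collar's underside.
- cup: Parking cup: steel tube 41 outer, 33 inner diameter, rim 34 mm above the counter, on a 68 dia foot screwed down (fixed; origin at its underside). The toggle stands upright in it, collar on the rim, foot hanging inside with about 2 play; it lifts straight out.
- hatch: Refuse hatch (fixed; origin centre of its underside, x away from the robot at yaw 0): steel coaming 206 (x) x 186 (y) x 40 high, rubber gasket, steel flap 218 x 196 x 4 hinged at the +x edge, bar handle 20 high and 90 long (y) 45 on the +x side of the centre. Its sheet dents above 35 N of push at any place, keeper included.
- slot (a point): Lock axis of the hatch at the top face of the level flap, 65 mm to -x of the hatch's centre, 55 above the counter; axes as the hatch. The flap has a window 24 (x) x 42 (y) here, the keeper lies below it. Locked, toggle_grip is 24.5 above this point. The foot can turn only with toggle_grip 19 to 21.5 above it, lengthwise along y before, along x after.
- cage (a point): Middle of the keeper's cage at the keeper's flat top, 11 mm under slot; axes as the hatch. The keeper is a steel plate with a slot 10 (x) x 30 (y), seen through the window. It floats, never turned: its slot lies anywhere within +-5 in x and +-5 in y of this point and is NOT measured; about 8 N of friction holds it, so a light touch does not shift it.
- flap (a joint): Tilt of the flap, rad; the slot is 183 mm from the hinge. 0 level, as when locked. Unlocked, the gasket lifts it to a stop at +0.011 (2 mm up at the slot). Pressing there takes 3 N at first, 1.5 N more per mm; hard stop at -0.030 (14 N). Side rubbing may add a few N. The foot turns at -0.017 to -0.030; eased up, it rises 2.5 into a cross groove 14 wide under the keeper and holds.
- bowl: Glass mixing bowl, 190 dia x 80 high, loose; origin centre of its underside.
- whisk: Silicone-handled whisk lying down, 280 long, loose; origin between handle and wires, at the lower side of the handle.
- plate: Blue melamine plate, 240 dia x 20 high, loose; origin centre of its underside.
- canister: Closed aluminium canister with a lever-clamp lid, 96 dia x 125 high, loose; origin centre of its underside.
There are look-alikes about, which are no part of the job. What is shaped like the part that bears toggle_grip but orange or turquoise is not meant.

How it is judged:
By the outcome, as a careful person would: the job done as asked, in the order asked, and still so for the second after the job is handed in, with the robot touching nothing.
It also fails if it takes over 72 s, if anything falls off the work surface, if the arm or the gripper's body presses on something with over 40 N, if the wrist force passes 120 N, or if a joint passes its speed limit or range.

## Robot

A 6-joint arm with a two-finger parallel gripper is mounted at the origin on the work surface. World frame = base frame: x ahead of the robot, y to its left, z up, the work surface at z = 0. Lengths are in m, angles in rad, forces in N, time in s.
With the tool pointing down it reaches from about 0.3 to 0.95 m from the base axis. Payload 3.1 kg.
Tool frame: the origin (TCP) lies midway between the tips of the shut fingers; the grasp point (between the pads) lies 19 mm behind it; z points along the fingers, y is the direction in which the jaws open and shut (so a half turn about z gives the same grasp; the last joint's range is limited). The gripper opens to 85 mm and grips with 20 to 120 N. Pads are 22 mm wide; open, the fingers measure 114 mm over their backs; the gripper's body (76 mm by 85 mm) begins 54 mm behind the grasp point. The pads swing forward as they close: fully open they stand 13 mm farther back than shut.
Start: joints at [1.195, 0.308, 1.634, -0, 1.2, -0.07], TCP at [0.188, 0.596, 0.231] pointing down, gripper open.
Joint ranges: [-3.06, 3.06], [-0.79, 1.96], [0.05, 2.63], [-1.19, 4.34], [0.05, 2.64], [-2.94, 2.94]. Speed limits (rad/s): [2.79, 2.79, 3.14, 3.14, 3.14, 3.14].

## Interface

Orientations are given as [roll, pitch, yaw] about the fixed x, y, z axes, in that order (R = Rz(yaw) Ry(pitch) Rx(roll)).
In Python, from workcell import manip, jaws, solve_ik, optics, order, models, readout gives the robot as it stands. Calls block until the motion is done:
- manip.move_ptp(position, orientation): joint-space move of the TCP to a pose.
- manip.movel(position, rotation=None, speed=0.15): straight line of the TCP; rotation=None keeps the orientation; speed is the mean speed in m/s.
- manip.move_j(angles): joint-space move.
- jaws.command_gripper(opening, grip_force=None): opening from 0.0 (shut) to 1.0 (fully open); grip_force is the grip in N (None keeps the last); returns when the fingers have stopped.
- manip.hold(seconds).
- solve_ik(position, orientation): joint angles nearest the present ones, or None.
- optics.camera(name): name is "side" or "top"; returns the picture (480x640x3 uint8, red, green, blue); there is no depth.
- optics.get_calibration(name): a dict with "fx", "fy", "cx", "cy" (pixels), "position" and "rotation" of the camera in the world. Camera axes: x right, y down, z forward; pixel columns grow to the right and rows downward; lengths in m; the calibration is good to about 2 mm. A picture is of the moment at which its call begins. get_calibration takes no time and is no camera call.
A pose or a line that the arm cannot do raises manip.PlanningError and nothing moves.
- order.sign_off(): hands the job in, once; it reports no verdict.
Trained networks look in the newest picture that a camera, given by its name, has taken for a name from the list of things; names that differ only in an ending like _2 or _b are one class to them, and where a whole thing is asked for, a point or a joint stands for the part that bears it (a point fixed in the world has none). Each returns a list of dicts, best first, with "score" (0 to 1); they miss things now and then, are a little off and sometimes report something else, mostly with a low value. They report only what shows in the picture. A call takes as long as a camera call. They do not tell look-alikes from the thing itself.
- models.look_for(camera, thing): "xyz" ([x, y, z] in m, in the coordinates of the camera as it stood for that picture, good to about 4 mm: the middle of the surface that is visible of it).
Readings, each from a call of its own:
- readout.current_clock(): time.
- readout.current_qpos(): joint angles.
- readout.current_qd(): joint speeds.
- readout.current_joint_efforts(): joint torques, N m.
- readout.current_ee_pos(): TCP position.
- readout.current_tcp_rot(): TCP orientation.
- readout.current_contact_force(): force on the tool from outside, world axes, zero at the start.
- readout.current_torque(): the same for the moment, N m.
- readout.current_gripper_width(): opening from 0.0 (shut) to 1.0 (fully open).
Only numpy, scipy, OpenCV 4.12 (cv2) and the standard library are available. Lean on these libraries where they do the work, as an engineer would, in place of code of your own. Each camera call takes 0.05 s, during which the arm holds its last target. There are 200 camera calls.

## Working session

There is one attempt and no reset: what is moved stays moved. The work goes in short steps, each a Python script; the robot and the scene stay as the last script left them, time stands still between calls to the robot, and variables do not carry over. Pictures are saved under pics/ and viewed, about 8 in all and at most 12, crops included, and the job is handed in when it is done.

```bash
ls; mkdir -p pics; cat > h.py <<'E'
import numpy as np, cv2
from workcell import manip, jaws, solve_ik, optics, order, models, readout
def shot(cam,name=None):
    im=optics.camera(cam)
    if name: cv2.imwrite(f'pics/{name}.png',im[:,:,::-1])
    return im
def cal(cam):
    c=optics.get_calibration(cam); return c,np.array(c['position']),np.array(c['rotation'])
def toworld(cam,p):
    c,t,R=cal(cam); return R@np.array(p)+t
def proj(cam,P):
    c,t,R=cal(cam); q=R.T@(np.array(P)-t); return np.array([c['fx']*q[0]/q[2]+c['cx'],c['fy']*q[1]/q[2]+c['cy']])
def ray(cam,u,v,z):
    c,t,R=cal(cam); d=R@np.array([(u-c['cx'])/c['fx'],(v-c['cy'])/c['fy'],1]); return t+d*(z-t[2])/d[2]
E
python3 - <<'E'
from h import *
np.set_printoptions(precision=4,suppress=True)
ims=[]
for c in ('top','side'):
    shot(c,c+'0'); print(c,optics.get_calibration(c))
    for n in ('toggle_grip','cup','hatch','flap','bowl','whisk','plate','canister'):
        for d in models.look_for(c,n)[:4]:
            w=toworld(c,d['xyz']); print(n,round(d['score'],2),w,proj(c,w))
print(readout.current_clock(),readout.current_tcp_rot(),readout.current_contact_force())
E
```

```text
pics
top {'fx': 540.9297981860648, 'fy': 540.9297981860648, 'cx': 319.8844797132275, 'cy': 240.9837191032315, 'position': array([ 0.4233, -0.0413,  1.3105]), 'rotation': array([-3.025 ,  0.0085, -1.5594])}Traceback (most recent call last):
  File "<stdin>", line 8, in <module>
  File "h.py", line 12, in proj
    c,t,R=cal(cam); q=R.T@(np.array(P)-t); return np.array([c['fx']*q[0]/q[2]+c['cx'],c['fy']*q[1]/q[2]+c['cy']])
                                                                    ~^^^
IndexError: invalid index to scalar variable.
```

```bash
sed -i "s/np.array(c\['rotation'\])/Rot.from_euler('xyz',c['rotation']).as_matrix()/; 1a from scipy.spatial.transform import Rotation as Rot" h.py
python3 - <<'E'
from h import *
np.set_printoptions(precision=4,suppress=True)
for c in ('top','side'):
    shot(c,c+'0'); print(c,optics.get_calibration(c))
    for n in ('toggle_grip','cup','hatch','flap','bowl','whisk','plate','canister'):
        for d in models.look_for(c,n)[:4]:
            w=toworld(c,d['xyz']); print(n,round(d['score'],2),w,proj(c,w))
print(readout.current_clock(),readout.current_tcp_rot(),readout.current_contact_force())
E
```

```text
top {'fx': 540.9297981860648, 'fy': 540.9297981860648, 'cx': 319.8844797132275, 'cy': 240.9837191032315, 'position': array([ 0.4233, -0.0413,  1.3105]), 'rotation': array([-3.025 ,  0.0085, -1.5594])}
toggle_grip 0.72 [0.6938 0.3877 0.031 ] [148.049  189.5159]
toggle_grip 0.66 [ 0.4392 -0.4249  0.0274] [487.6259 299.3914]
toggle_grip 0.61 [ 0.3504 -0.2315  0.0253] [405.4608 336.6002]
toggle_grip 0.59 [ 0.4256 -0.3228  0.0388] [445.3218 304.7109]
cup 0.81 [ 0.4201 -0.3118  0.0035] [437.4598 306.9762]
hatch 0.71 [ 0.5244 -0.0555  0.0547] [331.0572 260.6648]
hatch 0.41 [ 0.5277 -0.0488  0.056 ] [328.1833 259.1724]
flap 0.85 [ 0.5293 -0.0521  0.0553] [329.5961 258.5162]
flap 0.74 [0.6931 0.3912 0.0275] [147.0496 190.1038]
flap 0.62 [ 0.4225 -0.3231  0.0377] [445.3709 306.0428]
bowl 0.89 [0.6919 0.3883 0.0304] [147.7987 190.3556]
bowl 0.28 [ 0.525  -0.0483  0.0635] [327.9755 260.0647]
whisk 0.91 [0.8105 0.0037 0.0221] [307.7595 144.9636]
plate 0.95 [ 0.6823 -0.4025  0.0133] [474.1949 198.7345]
plate 0.66 [ 0.5218 -0.0517  0.0554] [329.4311 261.711 ]
canister 0.61 [0.4609 0.2538 0.1277] [1
[... 262 characters left out ...]
2] [380.0547 335.165 ]
toggle_grip 0.87 [ 0.4268 -0.4407  0.0371] [432.4646 365.4355]
toggle_grip 0.86 [ 0.3405 -0.2489  0.0388] [320.0976 341.0018]
cup 0.45 [ 0.491  -0.0892  0.06  ] [312.1169 265.6256]
hatch 0.9 [ 0.4922 -0.0881  0.0589] [312.1364 265.6078]
flap 0.96 [ 0.5098 -0.0731  0.0574] [312.5901 260.3898]
flap 0.38 [ 0.4947 -0.0875  0.0562] [312.7361 265.9867]
bowl 0.6 [0.6874 0.3906 0.0563] [242.9414 182.1677]
bowl 0.19 [ 0.494  -0.0859  0.0598] [311.98   264.5437]
whisk 0.72 [0.8196 0.0021 0.0245] [367.1115 213.3475]
plate 0.94 [ 0.6886 -0.4019  0.0126] [477.2938 296.2789]
canister 0.96 [0.4337 0.2347 0.083 ] [204.702  221.3912]
1.0 [3.1416 0.     2.8358] [ 0.574  -0.6048 -0.6224]
```

View pics/top0.png

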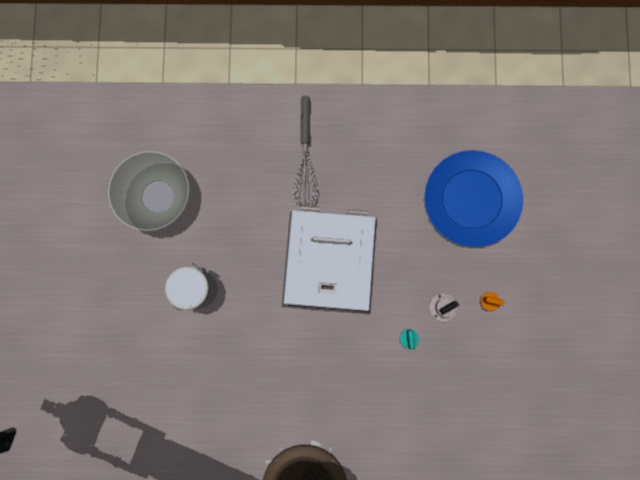

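View pics/side0.png

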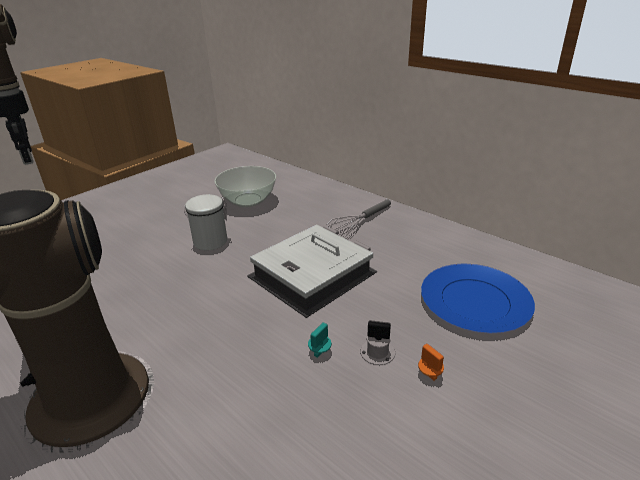

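Candidates in the top view are black wing in the cup (447,307), turquoise (409,340) and orange (491,301). The black one fits: it has a black wing and stands in the steel cup. I'll confirm with an enlarged crop and measure its angle, and the hatch too.

```bash
python3 - <<'E'
from h import *
np.set_printoptions(precision=4,suppress=True)
t=cv2.imread('pics/top0.png'); s=cv2.imread('pics/side0.png')
big=lambda im,x,y,w,h:cv2.resize(im[y:y+h,x:x+w],(400,300),interpolation=cv2.INTER_CUBIC)
cv2.imwrite('pics/crop1.png',np.vstack([np.hstack([big(t,424,290,40,30),big(s,350,310,60,45)]),np.hstack([big(t,307,272,40,30),big(t,270,200,120,90)])]))
g=t.max(2)
# wing: dark
m=np.zeros_like(g); sub=g[285:330,425:470]; m[285:330,425:470]=(sub<60)*255
n,l,st,ce=cv2.connectedComponentsWithStats(m); k=1+st[1:,4].argmax(); ys,xs=np.where(l==k)
r=cv2.minAreaRect(np.c_[xs,ys].astype(np.float32)); print('wing',st[k],ce[k],r)
P=[ray('top',u,v,0.07) for u,v in cv2.boxPoints(r)]; print(np.array(P))
c=np.c_[xs,ys].astype(float); W=np.array([ray('top',u,v,0.07) for u,v in c])[:,:2]; mu=W.mean(0); w,V=np.linalg.eigh(np.cov((W-mu).T)); print('wing w',mu,np.degrees(np.arctan2(V[1,1],V[0,1])),np.sqrt(w*12))
# flap: bright
m=np.zeros_like(g); m[195:325,275:390]=(g[195:325,275:390]>170)*255
n,l,st,ce=cv2.connectedComponentsWithStats(m); k=1+st[1:,4].argmax(); F=((l==k)*255).astype(np.uint8)
cs,_=cv2.findContours(F,cv2.RETR_EXTERNAL,cv2.CHAIN_APPROX_NONE); C=max(cs,key=cv2.contourArea); r=cv2.minAreaRect(C); print('flap',st[k],r)
B=np.array([ray('top',u,v,0.056)[:2] for u,v in cv2.boxPoints(r)]); print(B,B.mean(0))
for i in range(4): d=B[(i+1)%4]-B[i]; print(np.linalg.norm(d),np.degrees(np.arctan2(d[1],d[0])))
# slot window dark
m=(g[275:300,312:345]<110).astype(np.uint8); n,l,st,ce=cv2.connectedComponentsWithStats(m)
for k in range(1,n): print('slot',st[k],ce[k]+[312,275],ray('top',*(ce[k]+[312,275]),0.055))
print(g[278:297,314:342])
E
```

```text
wing [440 302  18  12 107] [448.215 307.271] ((448.4307861328125, 307.2538757324219), (6.077701091766357, 18.35713768005371), 60.2551155090332)
[[ 0.4153 -0.3013  0.07  ]
 [ 0.4363 -0.3378  0.07  ]
 [ 0.4245 -0.3444  0.07  ]
 [ 0.4035 -0.308   0.07  ]]
wing w [ 0.4198 -0.3224] 119.1000150403786 [0.0131 0.0413]
flap [ 284  211   91   99 7419] ((329.6483154296875, 259.720703125), (84.29116821289062, 92.8448486328125), 4.763641834259033)
[[ 0.4265  0.0526]
 [ 0.6428  0.0386]
 [ 0.6281 -0.1588]
 [ 0.4127 -0.1409]] [ 0.5275 -0.0521]
0.21684270695025973 -3.7047127868885212
0.1979204629254641 -94.25780306305447
0.21623384632029638 175.26734601243467
0.1940361428960529 85.92119356368768
slot [ 9 10 13  4 44] [326.7045 286.6364] [ 0.464 -0.046  0.055]
[[199 199 200 198 199 198 202 199 200 200 201 198 200 201 199 200 198 199
  200 198 202 199 200 200 201 200 202 198]
 [201 200 199 202 200 199 199 203 201 200 198 198 200 200 198 199 200 199
  200 200 199 200 201 198 200 200 199 199]
 [201 201 200 199 199 200 201 200 200 199 200 199 201 200 199 201 201 200
  199 200 199 200 198 199 199 201 199 1
[... 1176 characters left out ...]
201 201 201 193 154 161 179 183 185 184 184 184 183 185 183 184 182 181
  183 183 184 182 189 199 200 199 201 201]
 [200 202 200 198 173 175 187 185 184 183 184 184 182 183 183 184 183 183
  184 182 183 184 189 198 198 199 200 200]
 [199 200 201 198 193 192 195 194 193 194 191 191 191 189 188 189 188 186
  187 184 185 185 191 199 200 200 199 201]
 [200 199 201 199 199 199 199 200 202 200 199 197 198 198 198 198 197 196
  192 193 192 194 195 200 199 199 199 199]
 [199 199 198 201 201 200 201 199 201 199 201 199 202 201 200 201 200 199
  200 198 199 200 198 199 201 200 198 201]
 [201 199 200 199 201 197 198 201 200 200 198 201 198 200 199 201 198 201
  200 199 201 200 198 201 200 198 201 198]]
```

View pics/crop1.png

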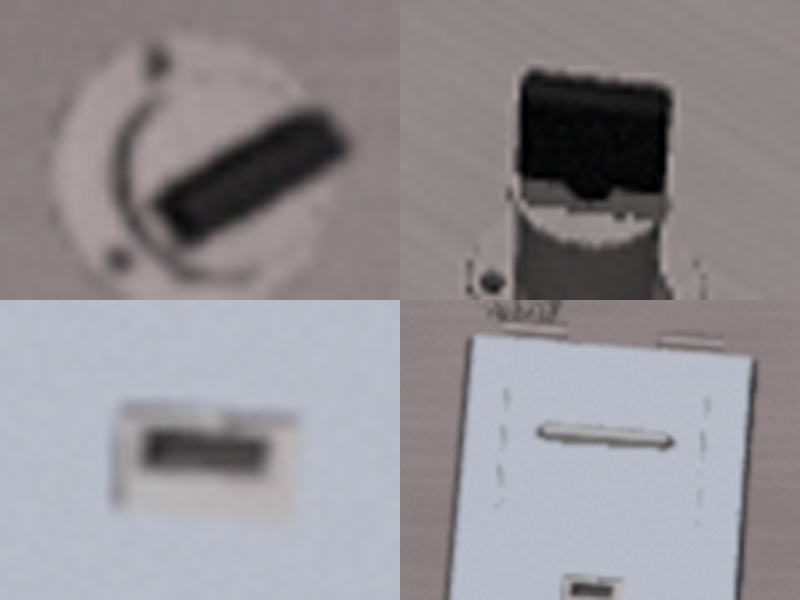

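The crop shows the black wing standing in the steel cup with its two screw holes, long axis running from lower left to upper right. It also shows the window with the dark keeper slot at about (327.0,286.5), against a window centre of about (327.0,287.4), so the keeper sits roughly +2 mm in x. Next I'll refine the wing pose with a box-silhouette fit in both cameras.

```bash
cat > fit.py <<'E'
from h import *
from scipy.optimize import minimize
def boxmask(cam,c,yaw,dims,roi,S=8):
    x,y,w,h=roi; d=np.array(dims)/2
    cr=np.array([[a,b,e] for a in(-1,1) for b in(-1,1) for e in(-1,1)])*d
    cs,sn=np.cos(yaw),np.sin(yaw); P=cr@np.array([[cs,-sn,0],[sn,cs,0],[0,0,1]]).T+c
    q=np.array([proj(cam,p) for p in P]); q=(q-[x,y]+.5)*S
    m=np.zeros((h*S,w*S),np.uint8); cv2.fillConvexPoly(m,cv2.convexHull(np.round(q*16).astype(np.int32)),255,shift=4)
    return cv2.resize(m,(w,h),interpolation=cv2.INTER_AREA)/255.
def fit(imgs,p0,z,free=True):
    def cost(p):
        e=0
        for cam,(im,roi) in imgs.items():
            x,y,w,h=roi; g=im[y:y+h,x:x+w].max(2).astype(float)
            m=boxmask(cam,[p[0]/1e3,p[1]/1e3,z],p[2]/20,(.042,.013,.033),roi)
            t=np.clip((150-g)/(150-20),0,1) if cam=='top' else np.clip((110-g)/(110-20),0,1)
            e+=((m-t)**2).sum()
        return e
    return minimize(cost,[p0[0]*1e3,p0[1]*1e3,p0[2]*20],method='Nelder-Mead',options=dict(initial_simplex=np.array([p0[0]*1e3,p0[1]*1e3,p0[2]*20])+np.array([[-3,-3,-2],[4,-3,1],[-2,4,1],[3,3,2]]),xatol=.02,fatol=.01))
E
python3 - <<'E'
from fit import *
t=cv2.imread('pics/top0.png'); s=cv2.imread('pics/side0.png')
T={'top':(t,(436,297,25,20))}; S={'side':(s,(362,315,34,25))}
for d in (T,S,{**T,**S}):
    r=fit(d,(0.42,-0.325,2.08),0.0585); print(list(d),r.x[:2],np.degrees(r.x[2]/20),r.fun)
print(ray('top',327,287.4,.057),ray('top',327,286.5,.044))
c,s_=np.cos(-.073),np.sin(-.073)
print(solve_ik([0.42,-0.325,0.0415],[np.pi,0,2.08]),solve_ik([.4625,-.047,.06],[np.pi,0,1.497]),solve_ik([.4625,-.047,.06],[np.pi,0,-.073]),solve_ik([.4625,-.047,.06],[np.pi,0,-.073+np.pi]))
E
```

```text
['top'] [ 420.1244202  -325.15733575] 119.96088164771156 17.094532598977636
['side'] [ 418.42949408 -327.81511912] 115.8655409449092 18.901807851680978Traceback (most recent call last):
  File "<stdin>", line 5, in <module>
  File "fit.py", line 19, in fit
    return minimize(cost,[p0[0]*1e3,p0[1]*1e3,p0[2]*20],method='Nelder-Mead',options=dict(initial_simplex=np.array([p0[0]*1e3,p0[1]*1e3,p0[2]*20])+np.array([[-3,-3,-2],[4,-3,1],[-2,4,1],[3,3,2]]),xatol=.02,fatol=.01))
    res = _minimize_neldermead(fun, x0, args, callback, bounds=bounds,
                               **options)
    fsim[j] = func(sim[j])
              ~~~~^^^^^^^^
    fx = function(np.copy(x), *(wrapper_args + args))
  File "fit.py", line 15, in cost
    m=boxmask(cam,[p[0]/1e3,p[1]/1e3,z],p[2]/20,(.042,.013,.033),roi)
  File "fit.py", line 7, in boxmask
    q=np.array([proj(cam,p) for p in P]); q=(q-[x,y]+.5)*S
                ~~~~^^^^^^^
  File "h.py", line 13, in proj
    c,t,R=cal(cam); q=R.T@(np.array(P)-t); return np.array([c['fx']*q[0]/q[2]+c['cx'],c['fy']*q[1]/q[2]+c['cy']])
          ~~~^^^^^
  File "h.py", line 9, in cal
    c=optics.get_calibration(cam); return c,np.array(c['position']),Rot.from_euler('xyz',c['rotation']).as_matrix()
ValueError: time passes only in moves, steps and waits
```

```bash
sed -i "s/^def cal(cam):/import functools\n@functools.cache\ndef cal(cam):/" h.py
python3 - <<'E'
from fit import *
np.set_printoptions(precision=4,suppress=True)
t=cv2.imread('pics/top0.png'); s=cv2.imread('pics/side0.png')
r=fit({'top':(t,(436,297,25,20)),'side':(s,(362,315,34,25))},(0.42,-0.325,2.08),0.0585); print(r.x[:2],np.degrees(r.x[2]/20),r.fun)
print(ray('top',327,287.4,.057),ray('top',327,286.5,.044),'flange',ray('top',444,307,.004))
for p,y in (([0.42,-0.325,0.0415],2.08),([.4625,-.047,.06],1.497),([.4625,-.047,.06],-.073),([.4625,-.047,.06],-.073+np.pi)): print(solve_ik(p,[np.pi,0,y]))
x,y=.4198,-.3258
jaws.command_gripper(0.6,60)
manip.move_ptp([x,y,.14],[np.pi,0,np.radians(118.8)])
manip.movel([x,y,.0415],speed=.08)
print(readout.current_contact_force(),readout.current_ee_pos(),readout.current_clock())
shot('side','pre1')
im=cv2.imread('pics/pre1.png'); cv2.imwrite('pics/pre1c.png',cv2.resize(im[250:390,290:480],None,fx=4,fy=4,interpolation=cv2.INTER_CUBIC))
E
```

```text
[ 419.9981 -326.6859] 118.53077864229783 47.21645027035321
[ 0.4622 -0.0467  0.057 ] [ 0.4647 -0.0467  0.044 ] flange [ 0.4202 -0.3273  0.004 ]
[-0.7406  0.3951  1.9676  0.      0.779  -1.2498]
[-0.195   0.2567  2.1142 -0.      0.7707 -0.1212]
[-0.195   0.2567  2.1142 -0.      0.7707  1.4488]
[-0.195   0.2567  2.1142  0.      0.7707 -1.6928]
[ 0.0735 -1.0179  0.4558] [ 0.4203 -0.3263  0.0421] 6.15
```

View pics/pre1c.png

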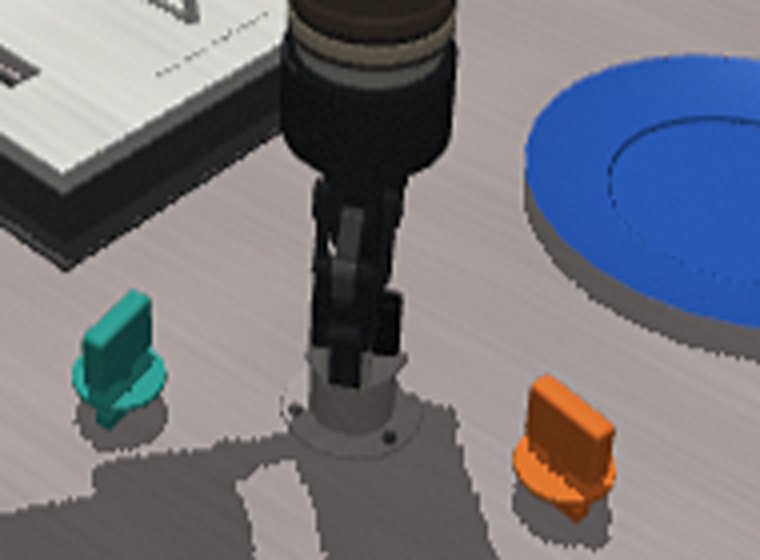

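The fingers straddle the black wing without contact, between the turquoise look-alike (120,360) and the orange one (570,450). Now I'll grip, lift and carry it to hover over the slot.

```bash
python3 - <<'E'
from h import *
np.set_printoptions(precision=4,suppress=True)
jaws.command_gripper(0.0,70)
print('w',readout.current_gripper_width(),readout.current_contact_force(),readout.current_ee_pos())
p=list(readout.current_ee_pos())
manip.movel([p[0],p[1],.135],speed=.1)
print('lift',readout.current_gripper_width(),readout.current_contact_force(),readout.current_torque())
yaw=np.radians(85.8)
manip.move_ptp([.4635,-.0467,.135],[np.pi,0,yaw])
manip.movel([.4635,-.0467,.0965],speed=.06)
manip.hold(.4)
F=np.array([readout.current_contact_force() for _ in range(5)]); print('hover',F.mean(0),readout.current_ee_pos(),readout.current_tcp_rot(),readout.current_clock())
shot('side','hov'); 
im=cv2.imread('pics/hov.png'); cv2.imwrite('pics/hovc.png',cv2.resize(im[205:305,240:380],None,fx=5.6,fy=5.6,interpolation=cv2.INTER_CUBIC))
for P in ([.4622,-.0467,.055],[.4622,-.0467,.068]): print(proj('side',P))
E
```

```text
w 0.1445212108231871 [0.1384 0.6503 2.3496] [ 0.4202 -0.3261  0.042 ]
lift 0.14254176602124227 [-0.0534 -0.1167 -1.7612] [ 0.0477 -0.0209  0.0598]
hover [-0.5442 -0.0609 -1.2352] [ 0.4637 -0.0467  0.0967] [3.1411 0.0001 1.4976] 10.0
[290.1317 266.0529]
[289.8041 261.393 ]
```

View pics/hovc.png

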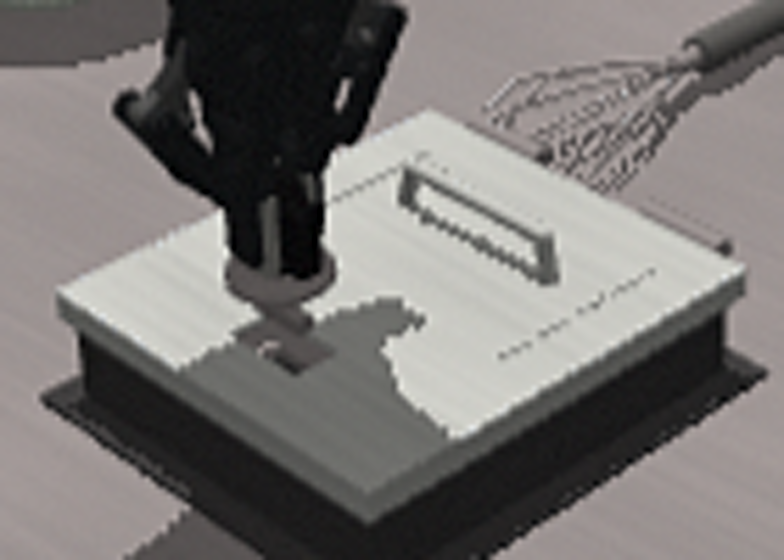

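The picture shows the toggle hanging upright, foot lengthwise over the slot near crop (290,340). Now a light force search.

```bash
cat > search.py <<'E'
from h import *
np.set_printoptions(precision=4,suppress=True)
YAW=np.radians(-4.2); ex=np.array([np.cos(YAW),np.sin(YAW)]); ey=np.array([-ex[1],ex[0]])
def F(n=3): return np.mean([readout.current_contact_force() for _ in range(n)],0)
def probe(xy,z0,z1,f0,step=.0006,thr=2.5):
    """lower from z0 to z1 in steps; returns (z, dF) at contact, or (z1, dF)"""
    z=z0
    while z>z1:
        z-=step; manip.movel([*xy,z],speed=.02); d=F()-f0
        if d[2]>thr or np.hypot(*d[:2])>5: return z,d
    return z,d
E
python3 - <<'E'
from search import *
base=np.array([.4645,-.0470])
manip.movel([*base,.0765],speed=.04); manip.hold(.2); f0=F(6); print('f0',f0,readout.current_clock())
hit=False; top=.0765
for u,v in [(0,0),(0,1.2),(0,-1.2),(1.2,0),(-1.2,0),(1.2,1.2),(-1.2,-1.2),(1.2,-1.2),(-1.2,1.2)]:
    xy=base+(u*ex+v*ey)/1e3
    manip.movel([*xy,top],speed=.03)
    z,d=probe(xy,top,.0685,f0); print(u,v,round(z,4),d,readout.current_ee_pos(),readout.current_clock())
    if z<=.0686: hit=True;break
    top=z+.0012
    manip.movel([*xy,top],speed=.03)
    if readout.current_clock()>26: break
E
```

```text
f0 [-0.3304 -0.0484 -0.4924] 10.9
0 0 0.0681 [ 0.663   0.0007 -0.4219] [ 0.4644 -0.047   0.068 ] 14.65
```

```bash
python3 - <<'E'
from search import *
p=readout.current_ee_pos(); xy=np.array([.4645,-.0470]); f0=np.array([-.33,-.05,-.49]); z=.0681
while z>.0585:
    z-=.0008; manip.movel([*xy,z],speed=.02); d=F()-f0
    print(round(z,4),d,round(readout.current_ee_pos()[2],4),round(readout.current_gripper_width(),4))
    if d[2]>16 or np.hypot(*d[:2])>8: break
print(readout.current_clock(),readout.current_torque())
E
```

```text
0.0673 [ 0.0774 -0.4488 -0.8491] 0.0672 0.1398
0.0665 [-0.9633  0.4944 -1.5095] 0.0664 0.1457
0.0657 [ 0.6102  0.6747 -0.3999] 0.0656 0.1452
0.0649 [-0.5956  1.2035  1.242 ] 0.0652 0.1395
0.0641 [-0.5381  0.1108  2.6291] 0.0643 0.1429
0.0633 [-0.2007  0.6731  4.8591] 0.0635 0.1419
0.0625 [-2.3781  1.7815  7.0663] 0.0628 0.1398
0.0617 [-1.132   0.2714  7.7966] 0.0621 0.1449
0.0609 [-3.1212 -0.3936  9.7817] 0.0614 0.1411
0.0601 [-4.246   0.0611 10.3728] 0.0608 0.137
0.0593 [-4.0842  1.2388 12.1489] 0.0601 0.1431
0.0585 [-5.0867  0.5075 12.4104] 0.0595 0.1411
0.0577 [-4.4451  0.633  13.689 ] 0.0589 0.1435
17.9 [ 0.1166  0.5655 -0.0272]
```

Collar contact came at z≈0.065 and the force built up as the gasket law predicts. The flap is now about 4.3 mm below level, inside the turning band. Now the quarter turn.

```bash
python3 - <<'E'
from search import *
f0=np.array([-.33,-.05,-.49]); p=[.4645,-.0470,.0577]
for a in list(np.arange(75.8,-4,-10))+[-4.2]:
    manip.movel(p,[np.pi,0,np.radians(a)],speed=.02)
    d=F()-f0; print(round(a,1),d,readout.current_torque(),readout.current_ee_pos(),round(readout.current_gripper_width(),3),readout.current_clock())
    if d[2]>25 or np.hypot(*d[:2])>12: break
print(readout.current_tcp_rot())
E
```

```text
75.8 [-3.18    2.9648 13.6714] [0.4772 0.3029 0.0242] [ 0.4658 -0.0466  0.0592] 0.14 18.225
65.8 [-2.0119  3.1615 12.0837] [ 0.641   0.0735 -0.0165] [ 0.4666 -0.0464  0.0594] 0.142 18.55
55.8 [-1.1104  5.356  12.5709] [ 0.671  -0.0276  0.0141] [ 0.4669 -0.0463  0.0595] 0.142 18.875
45.8 [ 0.0848  4.96   12.5743] [ 0.8775 -0.0163  0.0283] [ 0.4671 -0.0462  0.0595] 0.143 19.2
35.8 [-0.5392  5.4908 11.5472] [ 0.8599 -0.0398  0.0402] [ 0.4671 -0.0461  0.0596] 0.136 19.525
25.8 [ 0.0124  5.2004 12.1972] [ 0.8449 -0.0698  0.0664] [ 0.4672 -0.0461  0.0596] 0.139 19.85
15.8 [-0.1149  4.6893 12.6801] [ 0.9056 -0.0742  0.0946] [ 0.4672 -0.0462  0.0596] 0.142 20.175
5.8 [-0.3416  4.7307 12.6986] [ 0.8472 -0.071   0.0351] [ 0.4673 -0.0462  0.0596] 0.147 20.5
-4.2 [-0.481   4.7806 12.6716] [ 0.8268 -0.1254  0.0583] [ 0.4673 -0.0462  0.0596] 0.145 20.825
[-3.1399 -0.0054 -0.0745]
```

```bash
python3 - <<'E'
from search import *
f0=np.array([-.33,-.05,-.49]); z=.0577
while z<.0645:
    z+=.0007; manip.movel([.4660,-.0464,z],speed=.02); d=F()-f0
    print(round(z,4),d,readout.current_torque(),readout.current_ee_pos(),readout.current_clock())
    if d[2]<.7: break
shot('side','turn'); im=cv2.imread('pics/turn.png'); cv2.imwrite('pics/turnc.png',cv2.resize(im[205:305,240:380],None,fx=5.6,fy=5.6,interpolation=cv2.INTER_CUBIC))
E
```

```text
0.0584 [-2.3725  2.0306 12.1091] [ 0.3732  0.2265 -0.0018] [ 0.4673 -0.0461  0.0598] 21.075
0.0591 [-2.5317  1.6422 11.6366] [0.3679 0.1954 0.0157] [ 0.4673 -0.0461  0.0604] 21.325
0.0598 [-1.0937  1.4245 10.1072] [ 0.3648  0.2134 -0.0114] [ 0.4673 -0.0462  0.061 ] 21.575
0.0605 [-1.359   2.4563  9.0702] [ 0.3457  0.0998 -0.0286] [ 0.4673 -0.0462  0.0615] 21.825
0.0612 [-1.1236  2.4593  7.8745] [ 0.3535  0.0403 -0.0158] [ 0.4674 -0.0461  0.0621] 22.075
0.0619 [-0.4281  2.108   6.0032] [ 0.2986  0.0971 -0.0398] [ 0.4674 -0.0461  0.0626] 22.325
0.0626 [2.9231 2.8102 2.2243] [ 0.5488 -0.3808 -0.0996] [ 0.4674 -0.0462  0.063 ] 22.575
0.0633 [ 5.453   2.6714 -2.8081] [ 0.5068 -0.7646  0.0068] [ 0.4673 -0.0462  0.0631] 22.825
```

View pics/turnc.png

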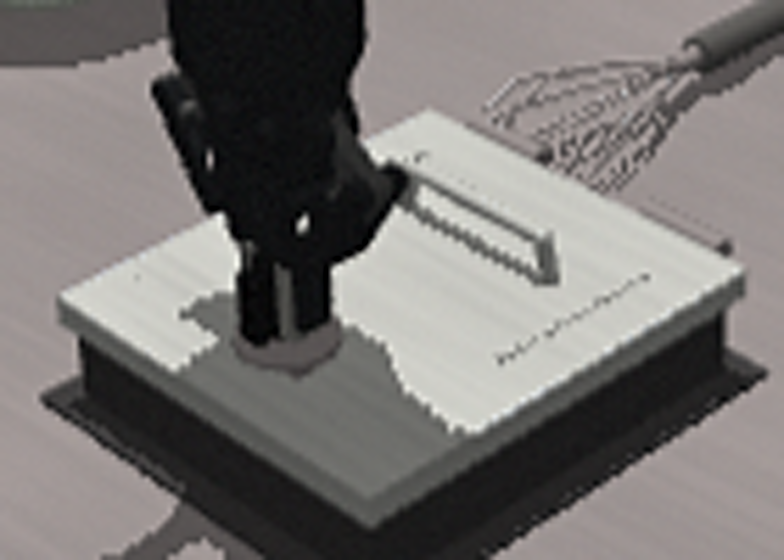

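The collar lies flat on the flap. The force fell through zero at z=0.0631, the predicted locked height, so the foot has caught in the groove. Now I'll relax, release, retreat and check.

```bash
python3 - <<'E'
from search import *
f0=np.array([-.33,-.05,-.49])
manip.movel([.4671,-.0462,.0630],speed=.02); print(F()-f0,readout.current_ee_pos(),readout.current_torque())
jaws.command_gripper(0.25); manip.hold(.2); print(F(),readout.current_ee_pos())
jaws.command_gripper(0.5); print(F(),readout.current_ee_pos())
manip.movel([.4671,-.0462,.16],speed=.08); print(F())
manip.move_ptp([.30,.25,.30],[np.pi,0,1.5])
print(readout.current_clock(),F())
for c in('top','side'): shot(c,c+'_end')
t=cv2.imread('pics/top_end.png'); s=cv2.imread('pics/side_end.png')
b=lambda im,x,y,w,h:cv2.resize(im[y:y+h,x:x+w],(400,300),interpolation=cv2.INTER_CUBIC)
cv2.imwrite('pics/endc.png',np.vstack([np.hstack([b(t,270,200,120,90),b(s,240,205,140,105)]),np.hstack([b(t,0,0,640,480),b(s,0,0,640,480)])]))
E
```

```text
[3.1307 1.8223 2.3943] [ 0.4673 -0.0462  0.063 ] [ 0.4055 -0.2963 -0.0419]
[-0.2143  0.2015  0.3491] [ 0.4667 -0.0463  0.0628]
[ 0.4258  0.6624 -0.4182] [ 0.4671 -0.0462  0.063 ]
[-0.26   -0.1995 -0.4567]
26.6583 [ 0.3989 -0.5611  0.0832]
```

View pics/endc.png

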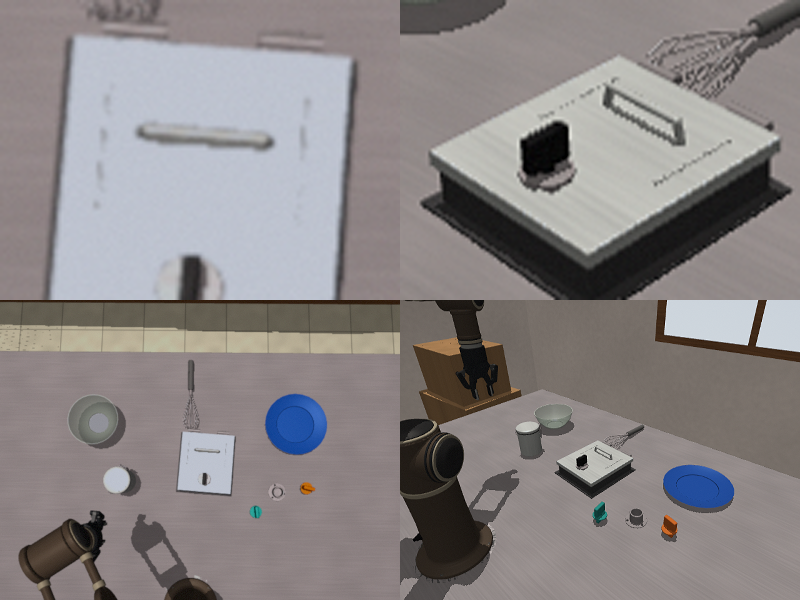

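The end picture shows the toggle upright on the flap, collar seated at crop (190,275), with its wing along the hatch's x. The cup is empty, and the bowl, whisk, plate, canister and both look-alikes are where they were. Handing in.

```bash
python3 - <<'E'
from h import *
order.sign_off(); print(readout.current_clock())
E
```

```text
the job is handed in; nothing more can be done
the job is handed in; nothing more can be done
```

The hatch is locked and the job is handed in; the clock stood at about 27 s of the 72 s allowed.

- **Pick-up:** I took the black-winged toggle from the steel cup. The orange and turquoise look-alikes were left alone.
- **Fitting and turning:** The foot went through the keeper slot on the first light probe, with less than 2 N of contact. I pressed down with about 13–14 N, well under the 35 N dent limit, and turned it a quarter turn.
- **Locking:** As I eased up, the push fell through zero at TCP height 0.0631 m, within 0.1 mm of the expected locked height. The toggle then resisted being raised further, so the foot had caught in the groove.
- **Last checks:** After release, the pictures show the toggle upright with its collar on the flap and its wing along the hatch's x axis. The bowl, whisk, plate and canister look unmoved by eye.
- **What disagreed:**
    - The two cameras differed by about 3 mm and 4° on the toggle's first position. The closing jaws took that up.
    - During the turn the arm was carried up to 2.8 mm sideways from its commanded spot, with about 5 N of side force. That force was gone once I let go.
- **Not measured:** I did not measure the flap's tilt or the toggle's final angle in numbers. I judged both from the pictures and the forces.

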